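# Load the sample feeder beside the microscope

## Robot

A 7-joint arm with a two-finger parallel gripper is mounted at the origin on the work surface. World frame = base frame: x ahead of the robot, y to its left, z up, the work surface at z = 0. Lengths are in m, angles in rad, forces in N, time in s.
With the tool pointing down it reaches from about 0.35 to 0.9 m from the base axis. Payload 8.1 kg.
Tool frame: the origin (TCP) lies on the centre line of the jaws, within the pads' length; the fingertips stand 14 mm ahead of it and the grasp point (between the pads) lies 5 mm behind it; z points along the fingers, y is the direction in which the jaws open and shut (so a half turn about z gives the same grasp; the last joint's range is limited). The gripper opens to 92 mm and grips with 3 to 60 N. Pads are 19 mm wide; open, the fingers measure 130 mm over their backs; the gripper's body (75 mm by 190 mm) begins 47 mm behind the grasp point.
Start: joints at [-1.412, 0.434, 0.025, 1.573, -0.012, 1.134, -0.075], TCP at [0.162, 0.604, 0.241] pointing down, gripper open.
Joint ranges: [-2.62, 2.62], [-0.44, 2.09], [-1.27, 1.32], [0.08, 2.57], [-1.32, 4.46], [0.12, 2], [-2.74, 2.74]. Speed limits (rad/s): [2.22, 2.22, 3.01, 3.01, 3.14, 3.14, 3.14].

## Interface

Orientations are given as a rotation vector (axis times angle).
In Python, from cell import observe, eyes, arm gives the robot as it stands.
- The arm moves only by the tool step_arm, never from a script. Its argument "series" is a list that holds one entry, the list of rows, each a list of 5 numbers: the finger opening in m, from 0 to 0.0918, then the shift along the world's x, y, z in m, then the turn about the world's z in degrees. In form: [[[hand, dx, dy, dz, spin], ...]]. A call has 1 to 20 rows; each row is the pose to reach, as a shift and turn from the pose measured when the call began; what a row does not reach only later rows make up. A row lasts 1/12 s, in which the tool goes at most 41.7 mm and 7.16 degrees, less where a joint would pass 70% of its speed; a pose out of reach is approached as far as the arm can. A call with a gripper value outside its range is refused whole. The fingers move at their own pace and stop on an object; "squeeze" is the grip in N (left out, the last holds). Time passes only in rows, so rows that repeat a pose let the fingers close. It gives the time, the measured TCP pose, the force and the opening at its end, in the units of the state.
- observe(): the state, without advancing time (a new reading comes with each control period).
- eyes.get_image(name): name is "scene" or "top" or "wrist"; returns (picture, depth): 480x640x3 uint8, red, green, blue; 480x640 float32, m along the optical axis (not along the pixel's ray), 0 where there is no reading.
- eyes.camera_params(name): a dict with "intrinsics" (3x3 intrinsics, pixels), "position" and "attitude" of the camera in the world. Camera axes: x right, y down, z forward; pixel columns grow to the right and rows downward; lengths in m; the calibration is good to about 2 mm. The wrist camera is an equidistant fisheye: a pixel r from the principal point sees the ray r / f radians off the axis. A picture is of the moment at which its call begins: read the wrist's pose just before it. camera_params takes no time and is no camera call; for the wrist camera it gives the pose at the moment of the call.
- arm.sign_off(): hands the job in, once; it reports no verdict.
The state is a dict: "clock": time; "joints": joint angles; "dq": joint speeds; "joint_efforts": joint torques, N m; "position": TCP position; "ee_rot": TCP orientation; "force": force on the tool from outside, world axes, zero at the start; "ft_torque": the same for the moment, N m; "width": opening from 0.0 (shut) to 1.0 (fully open).
Only numpy, scipy, OpenCV 4.12 (cv2) and the standard library are available. Lean on these libraries where they do the work, as an engineer would, in place of code of your own. Each camera call takes 0.05 s, during which the arm holds its last target.

## Task

Load the sample feeder: drop the green-capped pot through the white funnel into the clear tube first, then the yellow-capped pot on top of it, both with their caps up, so that the green one will be fed first. Leave the red-capped pot standing where it is.

Things in the scene. Friction and masses are not known exactly. Their poses are not given: they have to be found in the camera images.
- magazine: Fixed feeder: aluminium block 110 x 90 x 30 mm with an upright clear tube (bore 45 mm) and a white funnel on top. Origin: centre of the block's underside, on the bench; z up along the tube's axis. Heights above it: tube floor 30 mm, funnel foot 116 mm, funnel rim 130 mm (70 mm wide inside, 76 outside). Pots fall to the floor by themselves: seated undersides at 30 and 74 mm.
- green_pot: Loose closed sample pot, a round upright cylinder of 38 mm diameter and 44 mm height, about 50 g: white body, green screw cap (top 15 mm, same diameter). Origin: centre of its underside; z points up through the cap. Stands on the bench at the start.
- yellow_pot: The same pot (38 mm diameter, 44 mm high) with a yellow cap. Origin: centre of its underside; z points up through the cap. Stands on the bench at the start.
- red_pot: The same pot (38 mm diameter, 44 mm high) with a red cap, which stays where it stands. Origin: centre of its underside; z up. A metal microscope objective (31 mm diameter, 42 mm high) stands among the pots; all four are at least 85 mm apart, centre to centre. A flat culture dish lies nearer the robot.
Not all that is in view belongs to the job. Leave any orange or purple look-alike of the green_pot alone.

How it is judged:
By the outcome, as a careful person would: the job done as asked, in the order asked, and still so for the second after the job is handed in, with the robot touching nothing.
It also fails if it takes over 58 s, if anything falls off the work surface, if the arm or the gripper's body presses on something with over 40 N, if the wrist force passes 120 N, or if a joint passes its speed limit or range.

## Working session

There is one attempt and no reset: what is moved stays moved. The work goes in short steps, Python scripts to look and compute and a tool call to move; the robot and the scene stay as the last step left them, time stands still between calls to the robot, and variables do not carry over. Pictures are saved under pics/ and viewed, and the job is handed in when it is done.

Besides the shell and the picture viewer there is one more tool, called by a JSON object that holds its "api" and its "payload", one argument or row to a line. step_arm: Moves the arm, as the interface text tells. Its arguments: {"type":"object","properties":{"series":{"type":"array"},"squeeze":{"type":"number"}},"required":["series"]}

```bash
mkdir -p pics; cat > h.py <<'E'
import numpy as np,cv2
from cell import observe,eyes,arm
def snap(n,f):
    p=eyes.camera_params(n); im,d=eyes.get_image(n)
    cv2.imwrite(f'pics/{f}.png',cv2.cvtColor(im,cv2.COLOR_RGB2BGR)); np.savez(f'pics/{f}.npz',im=im,d=d,K=p['intrinsics'],t=p['position'],a=np.array(p['attitude']))
    return im,d,p
E
python3 - <<'E'
from h import *
for n in('scene','top'):
    im,d,p=snap(n,n+'0');print(n,p)
print(observe())
E
```

```text
scene {'intrinsics': array([[551.01942635,   0.        , 315.60603816],
       [  0.        , 551.01942635, 251.03683656],
       [  0.        ,   0.        ,   1.        ]]), 'position': array([1.02669274, 0.2099806 , 0.83610503]), 'attitude': array([-1.50406536, -2.26149756,  0.72125782])}
top {'intrinsics': array([[590.15443088,   0.        , 321.39461263],
       [  0.        , 590.15443088, 245.37991605],
       [  0.        ,   0.        ,   1.        ]]), 'position': array([0.33841446, 0.02868929, 0.95981253]), 'attitude': array([-2.1101355 ,  2.15867185, -0.24757783])}
{'clock': 0.1, 'joints': array([-1.41159159,  0.43516132,  0.02496278,  1.57397507, -0.01161086,
        1.13402156, -0.07509892]), 'dq': array([ 2.23725017e-04, -1.85420244e-03,  2.55134919e-03, -1.72198670e-03,
       -2.23320454e-05,  1.59977261e-04,  1.30999786e-03]), 'joint_efforts': array([ 3.91089125e-03, -6.69126248e+01,  9.88272429e-01, -3.15147686e+01,
       -6.05600886e-02,  3.74614948e-02,  3.76307685e-05]), 'position': array([0.16169264, 0.6032745 , 0.24003034]), 'ee_rot': array([-4.10156921e-01, -3.11463098e+00,  2.22814486e-03]), 'force': array([-0.55875815, -0.43532311, -0.10051661]), 'ft_torque': array([0.0412713 , 0.01062674, 0.02732012]), 'width': 0.9998476100027592}
```

View pics/scene0.png

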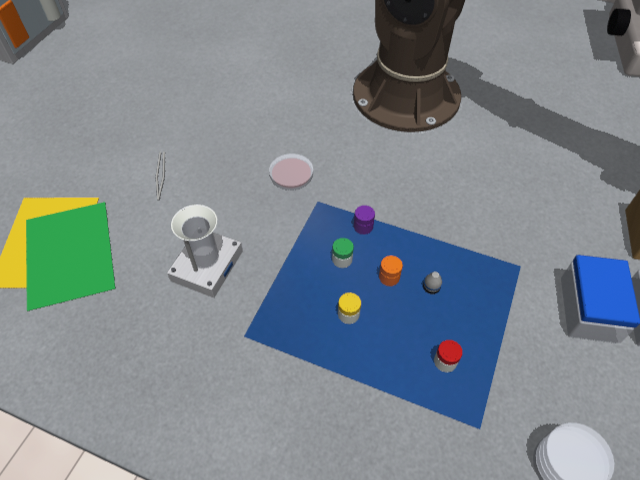

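View pics/top0.png

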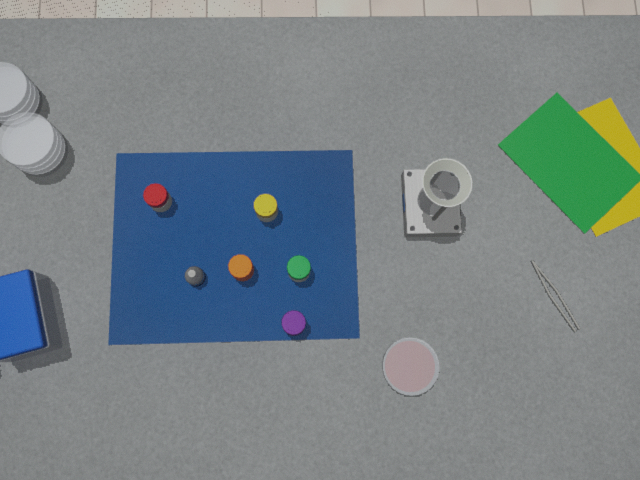

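The top view shows these round-capped things: green (298,267), yellow (265,205), red (156,196), orange (240,266), purple (293,322) and a grey objective (195,276). The funnel is at (446,183) and the dish at (411,366). The flat green and yellow sheets at right are not pots. Next I measure positions and make the confirming crop.

```bash
cat >> h.py <<'E'
from scipy.spatial.transform import Rotation as R
def load(f):
    z=np.load(f'pics/{f}.npz'); return z['im'],z['d'],z['K'],z['t'],R.from_rotvec(z['a']).as_matrix()
def cast(u,v,h,K,t,Rm):
    r=Rm@np.linalg.solve(K,np.array([u,v,1.])); return t+r*(h-t[2])/r[2]
def cloud(d,K,t,Rm):
    v,u=np.mgrid[:d.shape[0],:d.shape[1]]; c=np.stack([(u-K[0,2])/K[0,0]*d,(v-K[1,2])/K[1,1]*d,d],-1)
    return c@Rm.T+t
E
python3 - <<'E'
from h import *
H={'green':(50,75),'yellow':(24,33),'red':(0,4),'orange':(7,18),'purple':(135,155)}
for f in('top0','scene0'):
    im,d,K,t,Rm=load(f); hsv=cv2.cvtColor(im,cv2.COLOR_RGB2HSV); P=cloud(d,K,t,Rm)
    print(f)
    for c,(a,b) in H.items():
        m=cv2.inRange(hsv,(a,120,60),(b,255,255))
        n,l,s,ce=cv2.connectedComponentsWithStats(m)
        for i in range(1,n):
            if 150<s[i,4]<1500:
                k=(l==i)&(d>0);z=P[k][:,2]; zt=np.percentile(z,90)
                top=k&(P[...,2]>zt-.005)
                v,u=np.nonzero(top)
                (x,y),r=cv2.minEnclosingCircle(np.stack([u,v],1).astype(np.float32))
                print(c,ce[i].round(1),s[i,4],'zt',zt.round(4),'mean',P[top].mean(0).round(4),'cast',cast(u.mean(),v.mean(),.044,K,t,Rm).round(4),r)
    # magazine: white rim
    near=(P[...,2]>.118)&(P[...,2]<.145)&(P[...,1]<.0)&(d>0)&(P[...,0]>.3)&(P[...,0]<.7)&(hsv[...,1]<60)
    v,u=np.nonzero(near);print('rim',len(u),u.min(),u.max(),v.min(),v.max(),P[near].mean(0),P[near].min(0),P[near].max(0))
im=cv2.imread('pics/top0.png');a=cv2.resize(im[140:350,130:350],None,fx=2,fy=2,interpolation=2);b=cv2.resize(im[150:250,390:490],None,fx=3.5,fy=3.5,interpolation=2)
o=np.zeros((420,790,3),np.uint8);o[:,:440]=a;o[:350,440:]=b;cv2.imwrite('pics/crop0.png',o)
E
```

```text
top0
green [298.2 267. ] 425 zt 0.0463 mean [0.4855 0.0306 0.0444] cast [0.4855 0.0306 0.044 ] 11.593832015991211
yellow [619.9 212.2] 1102 zt 0.0035 mean [ 0.5757 -0.5184  0.0016] cast [ 0.5651 -0.4941  0.044 ] 34.51458740234375
yellow [264.9 204.9] 410 zt 0.0463 mean [0.5872 0.082  0.0444] cast [0.5873 0.082  0.044 ] 11.401854515075684
orange [240.  266.1] 437 zt 0.0462 mean [0.4889 0.1219 0.0444] cast [0.4889 0.122  0.044 ] 11.78586483001709
purple [293.2 322.3] 446 zt 0.0465 mean [0.3992 0.0399 0.0446] cast [0.3992 0.0399 0.044 ] 11.926721572875977
rim 1097 422 472 158 206 [ 0.59795246 -0.19442033  0.1254075 ] [ 0.55713714 -0.22823823  0.11800541] [ 0.63165137 -0.1538603   0.13356065]
scene0
green [342.7 248. ] 326 zt 0.0461 mean [0.4875 0.03   0.0442] cast [0.4874 0.0299 0.044 ] 9.962529182434082
yellow [349.4 303.5] 406 zt 0.0457 mean [0.5884 0.0813 0.0439] cast [0.5885 0.0813 0.044 ] 11.085942268371582
red [450.2 350.9] 374 zt 0.0458 mean [0.6085 0.2566 0.044 ] cast [0.6086 0.2566 0.044 ] 11.581335067749023
orange [12.7 23.5] 764 zt 0.1242 mean [ 0.2062 -0.9151  0.1269] cast [ 0.1104 -1.0466  0.044 ] 9.013978004455566
orange [390.4 270. ] 538 zt 0.0456 mean [0.4909 0.1212 0.0441] cast [0.4909 0.1212 0.044 ] 10.737231254577637
purple [363.9 218.9] 463 zt 0.0456 mean [0.4015 0.0395 0.0442] cast [0.4013 0.0395 0.044 ] 9.72178840637207
rim 752 171 216 205 242 [ 0.58626301 -0.19960634  0.12558289] [ 0.55620696 -0.2300179   0.11810982] [ 0.62996531 -0.15458648  0.13380475]
```

View pics/crop0.png

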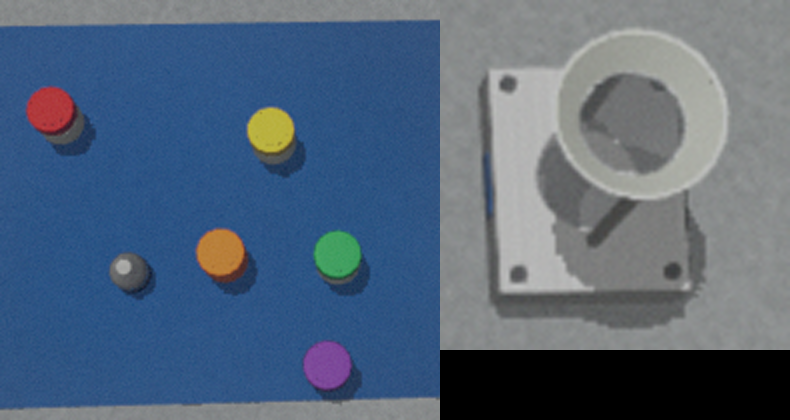

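The crop shows green at (337,256) with a bright green cap on a white body. Orange (220,253) and purple (327,365) are the look-alikes to leave. Yellow is at (271,133). The funnel is upright over its block. Next I find the funnel's rim centre.

```bash
python3 - <<'E'
from h import *
for f in('top0','scene0'):
    im,d,K,t,Rm=load(f); hsv=cv2.cvtColor(im,cv2.COLOR_RGB2HSV); P=cloud(d,K,t,Rm)
    m=((P[...,2]>.112)&(P[...,2]<.145)&(P[...,1]<0)&(d>0)&(P[...,0]>.5)&(P[...,0]<.7)).astype(np.uint8)
    m=cv2.morphologyEx(m,cv2.MORPH_OPEN,np.ones((2,2),np.uint8))
    c=max(cv2.findContours(m,0,1)[0],key=len)[:,0].astype(np.float32)
    c=cv2.convexHull(c)[:,0]
    e=cv2.fitEllipse(c);print(f,e,cast(*e[0],.13,K,t,Rm).round(4))
    Q=np.array([cast(*q,.13,K,t,Rm)[:2] for q in c],np.float32)
    print('circle',cv2.fitEllipse(Q),cv2.minEnclosingCircle(Q))
s=R.from_rotvec(observe()['ee_rot']).as_matrix();print(s.round(3))
E
```

```text
top0 ((447.87530517578125, 183.34815979003906), (47.987571716308594, 50.77781295776367), 121.22335052490234) [ 0.5921 -0.1924  0.13  ]
circle ((0.5923892259597778, -0.19249476492404938), (0.07435184717178345, 0.07493196427822113), 79.09973907470703) ((0.5919850468635559, -0.19280818104743958), 0.037916287779808044)
scene0 ((194.38304138183594, 224.66954040527344), (37.44937515258789, 46.59563064575195), 68.14799499511719) [ 0.5971 -0.1889  0.13  ]
circle ((0.5960993766784668, -0.18925808370113373), (0.07321774959564209, 0.07980815321207047), 109.95927429199219) ((0.5977540016174316, -0.1887902319431305), 0.04089569300413132)
[[-0.966  0.259 -0.   ]
 [ 0.259  0.966 -0.001]
 [-0.    -0.001 -1.   ]]
```

{"api": "step_arm", "payload": {
  "series": [
    [[0.07,0.16,-0.28,0,-15],[0.07,0.16,-0.28,0,-15],[0.07,0.16,-0.28,0,-15],[0.07,0.16,-0.28,0,-15],[0.07,0.16,-0.28,0,-15],[0.07,0.16,-0.28,0,-15],[0.07,0.16,-0.28,0,-15],[0.07,0.16,-0.28,0,-15],[0.07,0.325,-0.573,0,-30],[0.07,0.325,-0.573,0,-30],[0.07,0.325,-0.573,0,-30],[0.07,0.325,-0.573,0,-30],[0.07,0.325,-0.573,0,-30],[0.07,0.325,-0.573,0,-30],[0.07,0.325,-0.573,0,-30],[0.07,0.325,-0.573,0,-30],[0.07,0.325,-0.573,0,-30],[0.07,0.325,-0.573,0,-30],[0.07,0.325,-0.573,0,-30],[0.07,0.325,-0.573,0,-30]]
  ],
  "squeeze": 15
}}

```text
clock: 1.77
position: [0.486, 0.0317, 0.2397]
ee_rot: [-1.199, -2.902, 0.002]
force: [-0.7, 0.1, -0.4]
width: 0.761
```

```bash
cat >> h.py <<'E'
def wcast(u,v,h,K,t,Rm):
    x=np.array([u-K[0,2],v-K[1,2]]);r=np.hypot(*x);th=r/K[0,0];q=np.array([*(x/r*np.sin(th)),np.cos(th)])
    q=Rm@q; return t+q*(h-t[2])/q[2]
def wrist(f,hs,h):
    snap('wrist',f); im,d,K,t,Rm=load(f); hsv=cv2.cvtColor(im,cv2.COLOR_RGB2HSV)
    for c,(a,b) in hs.items():
        m=cv2.inRange(hsv,(a,120,60),(b,255,255)); n,l,s,ce=cv2.connectedComponentsWithStats(m)
        for i in range(1,n):
            if s[i,4]>200: print(c,ce[i].round(1),s[i],wcast(*ce[i],h,K,t,Rm).round(4))
E
python3 - <<'E'
from h import *
print(observe()['position'],observe()['joints'].round(2))
wrist('w1',{'green':(50,75),'yellow':(24,33)},.044)
E
```

```text
[0.48599121 0.03170672 0.23971264] [-0.58  0.22  0.48  1.93 -0.12  1.03  0.75]
green [319.9 217.4] [ 301  198   39   39 1149] [0.4864 0.0311 0.044 ]
yellow [428.4 253.7] [411 235  36  37 996] [0.5876 0.0818 0.044 ]
```

View pics/w1.png

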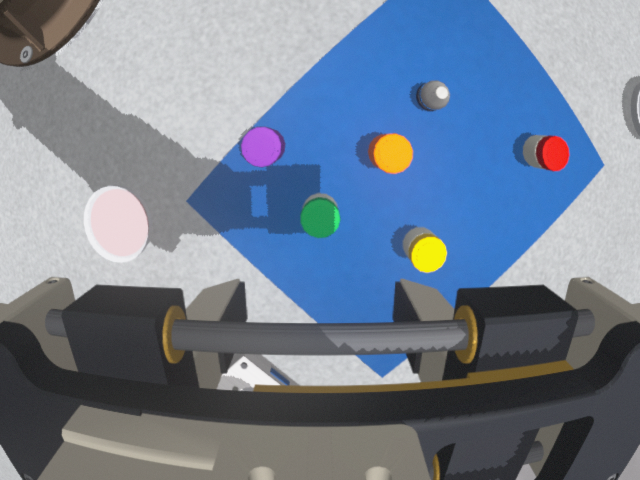

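The wrist view has green at (320,217), yellow at (428,254), orange (392,153) and purple (262,146). It agrees with the other cameras to about 1 mm: green is at (0.4864, 0.031). The jaws line up with it, so I descend.

{"api": "step_arm", "payload": {
  "series": [
    [[0.07,0.0,-0.001,-0.04,0],[0.07,0.0,-0.001,-0.08,0],[0.07,0.0,-0.001,-0.12,0],[0.07,0.0,-0.001,-0.15,0],[0.07,0.0,-0.001,-0.175,0],[0.07,0.0,-0.001,-0.195,0],[0.07,0.0,-0.001,-0.207,0],[0.07,0.0,-0.001,-0.207,0],[0.07,0.0,-0.001,-0.207,0],[0.06,0.0,-0.001,-0.207,0],[0.05,0.0,-0.001,-0.207,0],[0.045,0.0,-0.001,-0.207,0],[0.04,0.0,-0.001,-0.207,0],[0.03,0.0,-0.001,-0.207,0],[0.03,0.0,-0.001,-0.207,0],[0.03,0.0,-0.001,-0.207,0],[0.03,0.0,-0.001,-0.207,0],[0.03,0.0,-0.001,-0.207,0]]
  ]
}}

```text
clock: 3.32
position: [0.4863, 0.031, 0.0332]
ee_rot: [-1.198, -2.903, 0.001]
force: [-1.1, 0.8, 6.8]
width: 0.41
```

{"api": "step_arm", "payload": {
  "series": [
    [[0.03,0,0,0.02,0],[0.03,0,0,0.05,0],[0.03,0,0,0.09,0],[0.03,0,0,0.13,0],[0.03,0,0,0.17,0],[0.03,0.0,0.0,0.2,0],[0.03,0.02,-0.04,0.207,0],[0.03,0.034,-0.07,0.207,0],[0.03,0.048,-0.1,0.207,0],[0.03,0.062,-0.13,0.207,0],[0.03,0.077,-0.16,0.207,0],[0.03,0.091,-0.19,0.207,0],[0.03,0.101,-0.21,0.207,0],[0.03,0.107,-0.223,0.207,0],[0.03,0.107,-0.223,0.207,0],[0.03,0.107,-0.223,0.207,0],[0.03,0.107,-0.223,0.207,0]]
  ]
}}

```text
clock: 4.73
position: [0.5929, -0.1903, 0.2398]
ee_rot: [-1.196, -2.903, -0.0]
force: [-0.1, 0.8, -0.7]
width: 0.409
```

```bash
python3 - <<'E'
from h import *
s=observe();print(s['position'],s['width']*.0918,s['force'])
wrist('w2',{'green':(50,75)},.246)
snap('scene','s2')
im=np.hstack([cv2.imread('pics/w2.png')[100:480,120:520],cv2.imread('pics/s2.png')[100:480,50:450]]);cv2.imwrite('pics/c2.png',im)
E
```

```text
[ 0.59292488 -0.19027533  0.23984624] 0.03758847529716296 [-0.13449086  0.7526649  -0.71889642]
green [319.8 303.1] [ 275  275   90   48 3200] [ 0.5876 -0.1851  0.246 ]
green [292.5 368.3] [ 262  355   83   31 1387] [ 0.6024 -0.2169  0.246 ]
```

View pics/c2.png

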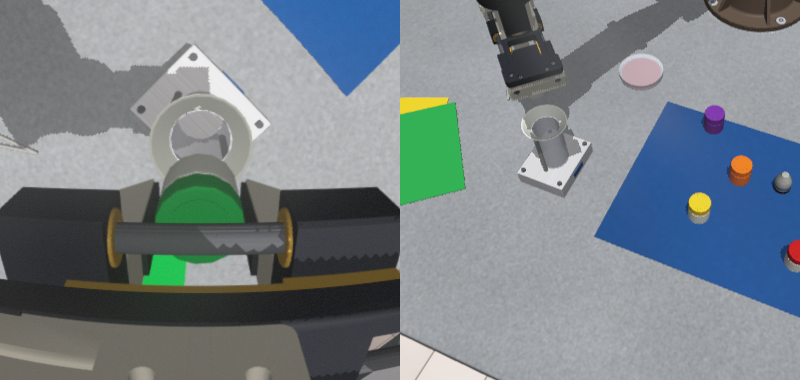

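Left of the picture: the green pot is held upright between the pads, with the funnel rim just ahead, centred at about (201,142) in the crop. Right: the gripper is near the funnel. I refine the rim centre from this view.

```bash
python3 - <<'E'
from h import *
from scipy.optimize import least_squares
im,d,K,t,Rm=load('w2'); hsv=cv2.cvtColor(im,cv2.COLOR_RGB2HSV)
print(d[242-48:242-30:3,321],d[242,270:290:3])
v,u=np.nonzero(d>0); x=np.stack([u-K[0,2],v-K[1,2]],1);r=np.hypot(*x.T);th=r/K[0,0]
q=np.stack([x[:,0]/r*np.tan(th),x[:,1]/r*np.tan(th),np.ones(len(u))],1)*d[v,u][:,None]
P=q@Rm.T+t
near=np.hypot(P[:,0]-.593,P[:,1]+.192)<.055
k=near&(abs(P[:,2]-.13)<.008)
m=np.zeros((480,640),np.uint8);m[v[k],u[k]]=1
n,l,s,c=cv2.connectedComponentsWithStats(m);i=1+np.argmax(s[1:,4]);print(s[i])
C=cv2.convexHull(max(cv2.findContours((l==i).astype(np.uint8),0,1)[0],key=len))[:,0]
C=C[C[:,1]<255]
Q=np.array([wcast(*p,.13,K,t,Rm)[:2] for p in C])
f=least_squares(lambda p:np.hypot(Q[:,0]-p[0],Q[:,1]-p[1])-p[2],[.593,-.192,.038],loss='soft_l1',f_scale=.001);print(f.x,len(Q),np.abs(f.fun).max())
f=least_squares(lambda p:np.hypot(Q[:,0]-p[0],Q[:,1]-p[1])-.038,[.593,-.192],loss='soft_l1',f_scale=.001);print(f.x)
E
```

```text
[0.25463346 0.2561173  0.25962648 0.2629682  0.2667939  0.2708697 ] [0.26446667 0.2670437  0.2670221  0.26976374 0.27314952 0.27466452
 0.27839658]
[ 269  194  104   87 2634]
[ 0.59481302 -0.19175927  0.03746086] 24 0.0002239771793597009
[ 0.59527832 -0.19222476]
```

Rim centre is about (0.594, -0.192). I lower so the pot's foot sits in the tube mouth and the fingertips stay above the rim.

{"api": "step_arm", "payload": {
  "series": [
    [[0.03,0.0015,-0.0018,-0.03,0],[0.03,0.0015,-0.0018,-0.05,0],[0.03,0.0015,-0.0018,-0.065,0],[0.03,0.0015,-0.0018,-0.075,0],[0.03,0.0015,-0.0018,-0.083,0],[0.03,0.0015,-0.0018,-0.09,0],[0.03,0.0015,-0.0018,-0.09,0],[0.03,0.0015,-0.0018,-0.09,0]]
  ]
}}

```text
clock: 5.5
position: [0.5948, -0.1918, 0.1505]
ee_rot: [-1.195, -2.904, -0.001]
force: [0.0, 1.0, -0.4]
width: 0.405
```

{"api": "step_arm", "payload": {
  "series": [
    [[0.055,0,0,0,0],[0.065,0,0,0,0],[0.07,0,0,0,0],[0.07,0,0,0,0],[0.07,0,0,0,0],[0.07,0,0,0,0],[0.07,0,0,0.03,0],[0.07,0,0,0.06,0],[0.07,0,0,0.09,0],[0.07,-0.003,0.03,0.09,0],[0.07,-0.003,0.07,0.09,0],[0.07,-0.003,0.11,0.09,0],[0.07,-0.003,0.15,0.09,0],[0.07,-0.003,0.19,0.09,0],[0.07,-0.004,0.23,0.09,0],[0.07,-0.005,0.26,0.09,0],[0.07,-0.006,0.273,0.09,0],[0.07,-0.007,0.274,0.09,0],[0.07,-0.007,0.274,0.09,0],[0.07,-0.007,0.274,0.09,0]]
  ]
}}

```text
clock: 7.17
position: [0.5879, 0.0802, 0.2407]
ee_rot: [-1.198, -2.903, 0.001]
force: [0.3, -0.4, 0.6]
width: 0.763
```

```bash
python3 - <<'E'
from h import *
s=observe();print(s['position'],s['width']*.0918,s['force'])
wrist('w3',{'yellow':(24,33)},.044)
snap('scene','s3');snap('top','t3')
a=cv2.resize(cv2.imread('pics/s3.png')[180:320,140:280],(400,400));b=cv2.resize(cv2.imread('pics/t3.png')[140:260,380:500],(400,400))
cv2.imwrite('pics/c3.png',np.hstack([a,b]))
E
```

```text
[0.58786284 0.08022511 0.24067027] 0.07002776498599299 [ 0.28440279 -0.42368222  0.62882838]
yellow [322.  215.2] [ 303  197   39   38 1132] [0.5886 0.0824 0.044 ]
```

View pics/c3.png

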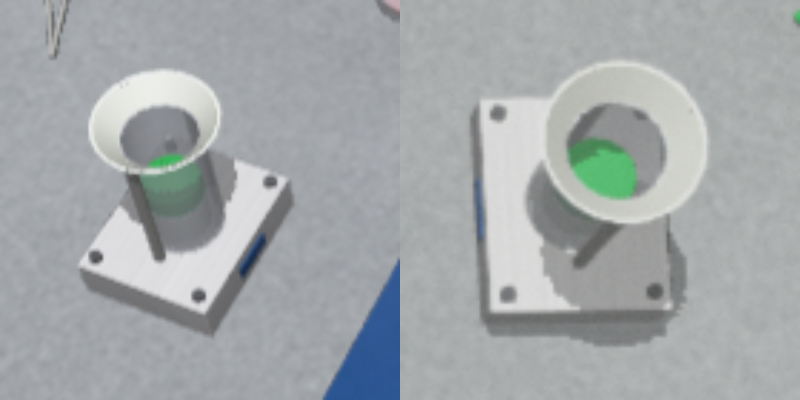

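The green cap shows inside the tube, at (172,185) in the left crop and (602,168) in the right. I check it against where a seated pot should project.

```bash
python3 - <<'E'
from h import *
a=np.linspace(0,2*np.pi,40)
outs=[]
for f,(x0,y0,n) in {'s3':(160,190,80),'t3':(400,150,80)}.items():
    im,d,K,t,Rm=load(f); o=cv2.resize(cv2.cvtColor(im,cv2.COLOR_RGB2BGR)[y0:y0+n,x0:x0+n],(400,400),interpolation=cv2.INTER_CUBIC)
    for z,c in((.074,(0,0,255)),(.059,(255,0,255)),(.03,(255,0,0))):
        X=np.stack([.594+.019*np.cos(a),-.192+.019*np.sin(a),0*a+z],1)
        p=(X-t)@Rm@K.T; p=p[:,:2]/p[:,2:]
        cv2.polylines(o,[((p-[x0,y0]+.5)*400/n).astype(int)],True,c,1)
    outs.append(o)
cv2.imwrite('pics/c3b.png',np.hstack(outs))
E
```

```text
(no output)
```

View pics/c3b.png

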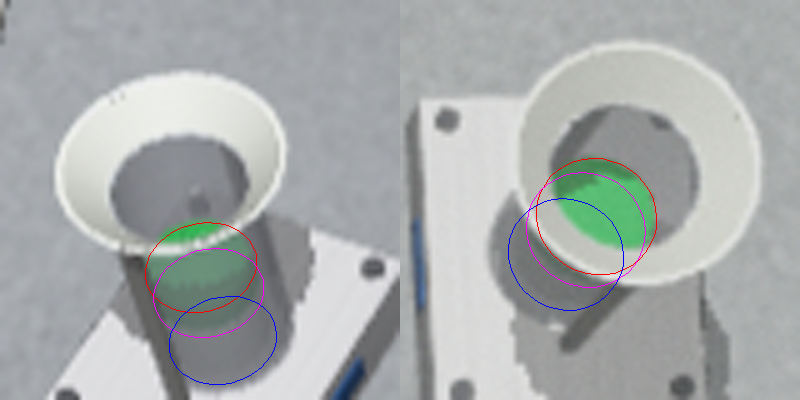

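The green cap matches the seated outline (top at 74 mm, cap up) in both views. Next is yellow at (0.588, 0.082). It is the yellow cap on a white body at (265,205) in the top view, confirmed in the earlier crop.

{"api": "step_arm", "payload": {
  "series": [
    [[0.07,0.0005,0.0016,-0.04,0],[0.07,0.0005,0.0016,-0.08,0],[0.07,0.0005,0.0016,-0.12,0],[0.07,0.0005,0.0016,-0.15,0],[0.07,0.0005,0.0016,-0.175,0],[0.07,0.0005,0.0016,-0.195,0],[0.07,0.0005,0.0016,-0.2077,0],[0.07,0.0005,0.0016,-0.2077,0],[0.07,0.0005,0.0016,-0.2077,0],[0.06,0.0005,0.0016,-0.2077,0],[0.05,0.0005,0.0016,-0.2077,0],[0.045,0.0005,0.0016,-0.2077,0],[0.04,0.0005,0.0016,-0.2077,0],[0.03,0.0005,0.0016,-0.2077,0],[0.03,0.0005,0.0016,-0.2077,0],[0.03,0.0005,0.0016,-0.2077,0],[0.03,0.0005,0.0016,-0.2077,0],[0.03,0.0005,0.0016,-0.2077,0]]
  ]
}}

```text
clock: 8.82
position: [0.5887, 0.0819, 0.0334]
ee_rot: [-1.199, -2.903, -0.001]
force: [-1.2, 1.0, 5.5]
width: 0.412
```

Gripped. Now to the funnel: dx +0.0055, dy -0.274.

{"api": "step_arm", "payload": {
  "series": [
    [[0.03,0,0,0.02,0],[0.03,0,0,0.05,0],[0.03,0,0,0.09,0],[0.03,0,0,0.13,0],[0.03,0,0,0.17,0],[0.03,0,0,0.2,0],[0.03,0.001,-0.03,0.207,0],[0.03,0.002,-0.07,0.207,0],[0.03,0.002,-0.11,0.207,0],[0.03,0.003,-0.15,0.207,0],[0.03,0.004,-0.19,0.207,0],[0.03,0.005,-0.225,0.207,0],[0.03,0.005,-0.25,0.207,0],[0.03,0.0055,-0.267,0.207,0],[0.03,0.0055,-0.274,0.207,0],[0.03,0.0055,-0.274,0.207,0],[0.03,0.0055,-0.274,0.207,0],[0.03,0.0055,-0.274,0.207,0]]
  ]
}}

```text
clock: 10.32
position: [0.5946, -0.1899, 0.2402]
ee_rot: [-1.196, -2.904, -0.003]
force: [-0.1, 0.5, -0.0]
width: 0.411
```

```bash
python3 - <<'E'
from h import *
s=observe();print(s['position'],s['width']*.0918,s['force'])
wrist('w4',{'yellow':(24,33)},.25)
E
```

```text
[ 0.59455598 -0.18994356  0.24015016] 0.037762636984763814 [-0.14531539  0.54376574 -0.04825832]
yellow [319.7 301.6] [ 274  272   92   52 3501] [ 0.5874 -0.1831  0.25  ]
```

View pics/w4.png

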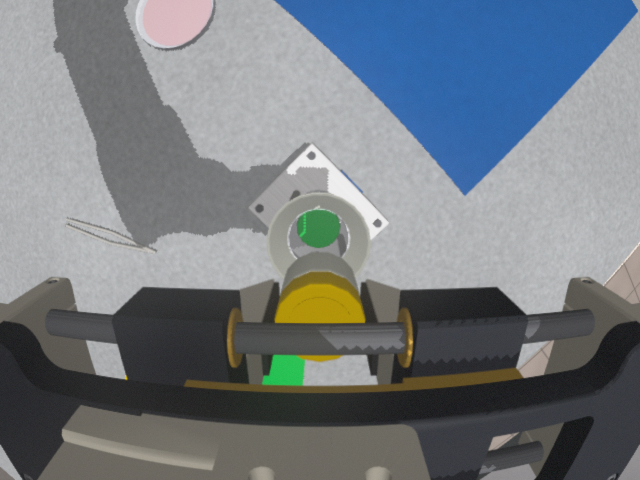

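The wrist view shows the yellow pot held upright at (320,318). The green cap is face up down the tube at (318,228). I lower it.

{"api": "step_arm", "payload": {
  "series": [
    [[0.03,0,-0.002,-0.03,0],[0.03,0,-0.002,-0.05,0],[0.03,0,-0.002,-0.065,0],[0.03,0,-0.002,-0.075,0],[0.03,0,-0.002,-0.083,0],[0.03,0,-0.002,-0.09,0],[0.03,0,-0.002,-0.09,0],[0.03,0,-0.002,-0.09,0]]
  ]
}}

```text
clock: 11.03
position: [0.5948, -0.1918, 0.1505]
ee_rot: [-1.195, -2.905, -0.002]
force: [-1.1, 0.1, -0.4]
width: 0.413
```

{"api": "step_arm", "payload": {
  "series": [
    [[0.055,0,0,0,0],[0.065,0,0,0,0],[0.07,0,0,0,0],[0.07,0,0,0,0],[0.07,0,0,0,0],[0.07,0,0,0,0],[0.07,0,0,0.03,0],[0.07,0,0,0.06,0],[0.07,0,0,0.09,0],[0.07,-0.003,0.03,0.1,0],[0.07,-0.02,0.07,0.1,0],[0.07,-0.04,0.11,0.1,0],[0.07,-0.06,0.14,0.1,0],[0.07,-0.08,0.17,0.1,0],[0.07,-0.09,0.2,0.1,0],[0.07,-0.1,0.22,0.1,0],[0.07,-0.1,0.22,0.1,0],[0.07,-0.1,0.22,0.1,0]]
  ]
}}

```text
clock: 12.53
position: [0.4945, 0.0294, 0.2507]
ee_rot: [-1.191, -2.906, -0.003]
force: [0.4, -0.7, -0.5]
width: 0.764
```

```bash
python3 - <<'E'
from h import *
s=observe();print(s['clock'],s['position'],s['dq'].round(3),s['force'])
for n,f in(('scene','s5'),('top','t5')): snap(n,f)
a=np.linspace(0,2*np.pi,40)
outs=[]
for f,(x0,y0,n) in {'s5':(160,190,80),'t5':(400,150,80)}.items():
    im,d,K,t,Rm=load(f); o=cv2.resize(cv2.cvtColor(im,cv2.COLOR_RGB2BGR)[y0:y0+n,x0:x0+n],(400,400),interpolation=cv2.INTER_CUBIC)
    for z,c in((.118,(0,0,255)),(.103,(255,0,255)),(.074,(255,0,0))):
        X=np.stack([.594+.019*np.cos(a),-.192+.019*np.sin(a),0*a+z],1)
        p=(X-t)@Rm@K.T; p=p[:,:2]/p[:,2:]
        cv2.polylines(o,[((p-[x0,y0]+.5)*400/n).astype(int)],True,c,1)
    outs.append(o)
cv2.imwrite('pics/c5.png',np.hstack(outs))
E
```

```text
12.5333 [0.4945168  0.02936865 0.25073105] [ 0.037  0.013  0.034 -0.017  0.005 -0.001  0.016] [ 0.35486347 -0.68352604 -0.49843868]
```

View pics/c5.png

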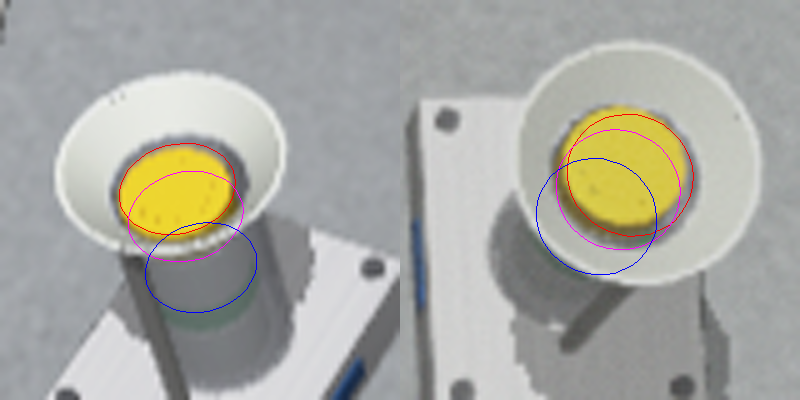

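View pics/s5.png

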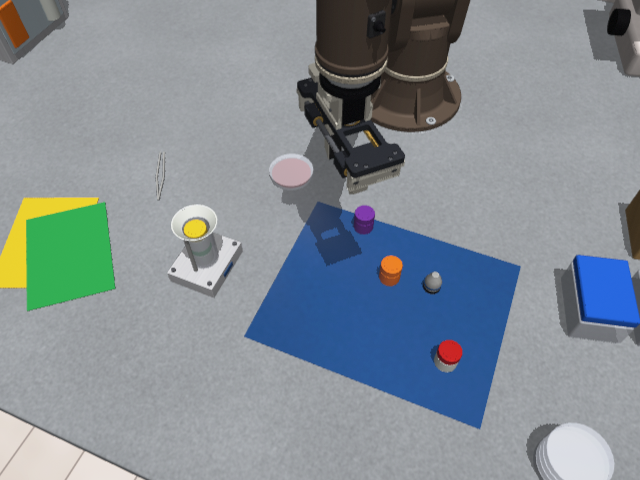

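The yellow cap is face up at (196,228) in the scene view and fits the seated outline (118 mm). The red pot is unchanged at (450,351), and orange and purple have not moved. The arm is clear, so I hand in.

```bash
python3 -c "
from h import *
print(arm.sign_off())"
```

```text
the job is handed in; nothing more can be done
None
```

The feeder is loaded and the job is handed in: the green pot went through the funnel first, then the yellow pot on top, both caps up. It took about 12.6 s of the 58 s allowed.

- **Green pot:** its cap fitted the seated outline (top at 74 mm) in both the scene and top views.
- **Yellow pot:** its cap fitted the seated outline (top at 118 mm) within the tube's play, sitting 1–2 mm off the drawn centre in the top view.
- **Other pots:** the red, orange and purple pots and the objective stand where they were.
- **Arm:** it is clear of everything, and the wrist force readings at the end of each move were under 8 N.

No check failed. The only disagreement was in the first funnel-centre fixes, where the two fixed cameras differed by about 5 mm. I settled that with a wrist-camera fit before the first drop.

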